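# Drip pan under, glass bar out and held level

### The arm

A 7-joint arm with a two-finger parallel gripper is mounted at the origin on a cart in front of the work surface, level with it; the furniture and walls round the work are solid. World frame = base frame: x ahead of the robot, y to its left, z up, the work surface at z = 0. Lengths are in mm, angles in rad, forces in N, time in s.
With the tool pointing down it reaches from about 400 to 875 mm from the base axis. Payload 4.4 kg.
Tool frame: the origin (TCP) lies midway between the tips of the shut fingers; the grasp point (between the pads) lies 19 mm behind it (ctrl.grip_point_offset is the distance from the TCP to the grasp point, in mm); z points along the fingers, y is the line along which they close (so a half turn about z gives the same grasp; the last joint's range is limited). The gripper opens to 85 mm and grips with 20 to 120 N. Pads are 22 mm wide; open, the fingers measure 114 mm over their backs; the gripper's body (76 mm by 85 mm) begins 54 mm behind the grasp point. The pads swing forward as they close: fully open they stand 13 mm farther back than shut.
Start: joints at [1.197, 0.628, 0.038, 1.517, -0.027, 0.996, -0.02], TCP at [196.954, -619.457, 231.313] pointing down, gripper open.
Joint ranges: [-3.06, 3.06], [-0.37, 2.12], [-1.25, 1.32], [0.18, 2.47], [-1.1, 4.24], [0.23, 1.98], [-2.94, 2.94]. Speed limits (rad/s): [2.57, 2.57, 3.14, 3.14, 3.14, 3.14, 3.14].

### API

Orientations are given as [roll, pitch, yaw] about the fixed x, y, z axes, in that order (R = Rz(yaw) Ry(pitch) Rx(roll)).
In Python, from cell import ctrl, cams gives the robot as it stands (ctrl), with the cameras (cams).
- The arm moves only by the tool nudge_tcp, called after "Request:" as name(argument=value, ...) on one line, values as JSON. Schema: {"type":"object","properties":{"ticks":{"type":"array","items":{"type":"array","items":{"type":"number"},"minItems":7,"maxItems":7},"minItems":1,"maxItems":12},"only":{"type":"string"},"quiet":{"type":"boolean"},"lines":{"type":"string"}},"required":["ticks"],"additionalProperties":false}. ticks is a list of rows, 1 to 12 of them, each of 7 numbers: dx, dy, dz in mm, then a rotation vector rx, ry, rz in rad, then the finger opening in mm; each row shifts and turns the commanded pose from where the row before left it, along the tool's axes as they then stand; what a row does not reach is not made up. A row lasts 1/10 s, in which the tool goes at most 50 mm and 0.15 rad, less where a joint would pass 70% of its speed; a pose out of reach is approached as far as the arm can. The fingers move at their own pace and stop on an object; the grip force is fixed at half the most. Time passes only in rows, so rows that do not move let the fingers close. The tool returns the time, the measured TCP pose, the force, the opening and the grip force at its end. only (a regular expression) keeps the lines of the reply that match it, lines (a string "A,B") keeps lines A to B, and quiet returns only ok. Input that does not fit is refused with a message, and nothing moves.
- ctrl.read_state(): the state, without advancing time (a new reading comes with each control period).
- cams.get_image(name): name is "scene" or "top"; returns the picture (420x560x3 uint8, blue, green, red); there is no depth.
- cams.calibration(name): a dict with "fx", "fy", "cx", "cy" (pixels), "rvec" (rotation vector, rad) and "tvec" (3), from world to camera coordinates, as OpenCV has them. Camera axes: x right, y down, z forward; pixel columns grow to the right and rows downward; lengths in mm; the calibration is good to about 2 mm. A picture is of the moment at which its call begins. calibration takes no time and is no camera call.
- ctrl.finish_job(): hands the job in; it is judged then, once.
The state is a dict: "clock": time; "qpos": joint angles; "qd": joint speeds; "tau": joint torques, N m; "eef_pos": TCP position; "tool_rot": TCP orientation; "force": force on the tool from outside, world axes, zero at the start; "torque": the same for the moment, N m; "width": finger opening in mm; "gripper_force": force on a finger pad.
Only numpy, scipy, OpenCV 4.12 (cv2) and the standard library are available. Lean on these libraries where they do the work, as an engineer would, in place of code of your own. Each camera call takes 0.05 s, during which the arm holds its last target. There are 200 camera calls.

### The job

Slide the steel drip pan along the green mat, without lifting or tipping it, from the white ring until it is centred in the yellow ring. Then draw the blue glass bar up out of its drying rack, turn it from upright to level and keep holding it still, centred about 15 cm above the pan, to let it drip: finish while holding it there, do not put it down. Leave the grey stick in the rack and leave the other things where they are.

Things in the scene. Friction and masses are not known exactly. Their poses are not given: they have to be found in the camera images.
- drip_pan: Round open steel pan, loose, 0.4 kg: outside diameter 92 mm at the foot, 110 mm at the rim, 34 mm high, wall 3 mm. One straight black stick handle points along the pan's own -x (roughly towards the robot). Origin: centre of the underside; z up.
- pan_handle (a point): Middle of the black grip of the pan's handle: a level round bar of 14 mm diameter, along the pan's x axis, 66 mm long, its axis 30 mm above the mat (34 mm above the bench) and this point 105 mm from the pan's centre.
- work_mat: Flat green mat fixed to the bench, 270 mm (its x) by 385 mm (its y), 4 mm thick, under both rings and the pan. Origin: centre of the underside.
- mark_white: White painted ring with four ticks, flat on the mat (no height to speak of), ring 118 mm inside and 138 mm outside diameter, where the pan stands at the start. Origin: its centre.
- mark_yellow: Yellow painted ring of the same size, where the pan must go. Origin: its centre.
- dry_rack: Grey plastic block with aluminium end plates, fixed to the bench: 70 mm (its x) by 165 mm (its y) by 50 mm high, with two slots from above, 45 mm deep. The blue bar stands in the slot at y = +45 mm, the grey stick in the slot at y = -45 mm; the slots have 3 mm of play in all. Origin: centre of the underside.
- blue_bar: Pale blue glass bar, loose, 25 (own x) x 100 (own y) x 18 mm (own z), about 0.14 kg. It stands upright in the rack with its own y up; its upper 55 mm stand out of the rack, top 105 mm above the bench; its 18 mm thickness lies along the rack's y. Origin: middle of one 25 x 100 mm face.
- bar_mid (a point): Centre of the blue glass bar, 55 mm above the bench at the start; axes as for the bar (y along its length).
- grey_stick: Grey abrasive stick, loose, 25 x 25 x 100 mm, upright in the rack's other slot, as tall as the bar; leave it.
- glass_amber: Amber glass ball-like workpiece, 61 mm wide, 45 mm high, behind the pan; leave it.
- brass_weight_1: Brass weight, 42 mm wide, 38 mm high, behind the rack; leave it.
- brass_weight_2: Smaller brass weight, 32 mm wide, 28 mm high, behind the rack; leave it.

How it is judged:
By the outcome, as a careful person would: the job done as asked, in the order asked, and still so for the second after the job is handed in, while the arm keeps its last pose, push and grip.
It also fails if it takes over 58 s, if anything falls off the work surface, if the arm or the gripper's body presses on something with over 40 N, if the wrist force passes 120 N, or if a joint passes its speed limit or range.

## Working session

There is one attempt and no reset: what is moved stays moved. The work goes in short steps, Python scripts to look and compute and a tool call to move; the robot and the scene stay as the last step left them, time stands still between calls to the robot, and variables do not carry over. Pictures are saved under pics/ and viewed, at most 10 in all, crops included, and the job is handed in when it is done.

```bash
ls; mkdir -p pics; python3 - <<'E'
from cell import ctrl, cams
import cv2
for n in("scene","top"):
    cv2.imwrite(f"pics/{n}0.png",cams.get_image(n)); print(cams.calibration(n))
s=ctrl.read_state(); print(s["clock"],s["eef_pos"],s["tool_rot"],s["width"])
E
```

```text
cell.py
pics
{'fx': 414.98363321325917, 'fy': 414.98363321325917, 'cx': 273.9588752761193, 'cy': 204.77980948505478, 'rvec': array([ 2.23090909, -0.46592445,  0.23448626]), 'tvec': array([-550.33721278,  162.71984823,  835.40789704])}
{'fx': 380.6785514278503, 'fy': 380.6785514278503, 'cx': 279.4668687642585, 'cy': 213.64049615352332, 'rvec': array([ 2.17173575, -2.22978393,  0.10032411]), 'tvec': array([ -30.15381069,  603.1724645 , 1000.69628391])}
0.1 [ 196.79580106 -618.9138035   230.50189963] [-3.13992751e+00 -7.95323177e-06  3.07804199e-01] 85.28342445727509
```

View pics/scene0.png

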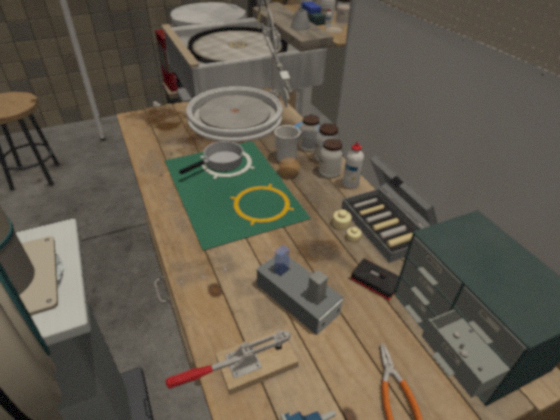

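View pics/top0.png

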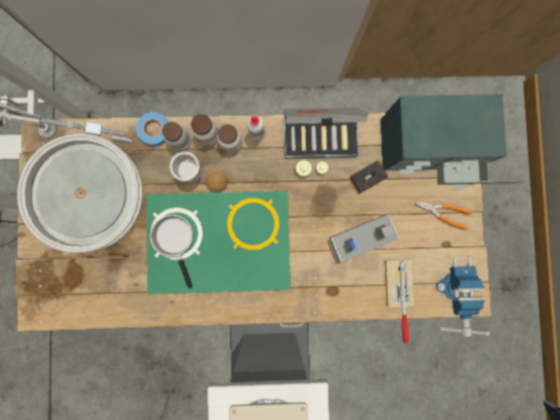

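The top view shows the pan at about (173,236) with its handle to (187,284), the yellow ring at (253,224), the rack at (364,239) and the blue bar at (350,244). Next I'll measure these.

```bash
cat > h.py <<'E'
import numpy as np, cv2
from cell import ctrl, cams
def cam(n):
    c=cams.calibration(n); K=np.array([[c["fx"],0,c["cx"]],[0,c["fy"],c["cy"]],[0,0,1.]])
    R=cv2.Rodrigues(np.array(c["rvec"]))[0]; return K,R,np.array(c["tvec"]).ravel()
def ray(n,px,z):
    K,R,t=cam(n); px=np.atleast_2d(np.array(px,float))
    d=(R.T@np.linalg.inv(K)@np.c_[px,np.ones(len(px))].T).T; o=-R.T@t
    return o+d*((z-o[2])/d[:,2])[:,None]
def proj(n,P):
    K,R,t=cam(n); q=(K@(R@np.atleast_2d(P).T+t[:,None])).T; return q[:,:2]/q[:,2:]
def blob(m,box=None):
    m=m.astype(np.uint8)*255
    if box: k=np.zeros_like(m); x0,y0,x1,y1=box; k[y0:y1,x0:x1]=1; m=m*k
    n,l,s,c=cv2.connectedComponentsWithStats(m)
    i=1+np.argmax(s[1:,4]); ys,xs=np.where(l==i); return np.c_[xs,ys].astype(float)
E
python3 - <<'E'
from h import *
print("origin px",proj("top",[[0,0,0],[500,0,0],[500,300,0]]).round())
for n in("top","scene"):
    im=cv2.imread(f"pics/{n}0.png"); hsv=cv2.cvtColor(im,cv2.COLOR_BGR2HSV); h,s,v=cv2.split(hsv)
    bx=(225,190,285,260) if n=="top" else (225,175,300,230)
    p=blob((h>18)&(h<32)&(s>150)&(v>120),bx); w=ray(n,p,4)[:,:2]
    (cx,cy),r=cv2.minEnclosingCircle(w.astype(np.float32)); 
    hull=cv2.convexHull(w.astype(np.float32)); e=cv2.fitEllipse(w.astype(np.float32)); print(n,"yellow mean",w.mean(0),e,(cx,cy,r))
    bx=(175,255,197,292) if n=="top" else (175,155,210,180)
    p=blob((v<60)&(s<140),bx); w=ray(n,p,34)[:,:2]; rc=cv2.minAreaRect(w.astype(np.float32)); print(n,"handle",len(p),w.mean(0),rc)
    bx=(335,230,360,255) if n=="top" else (265,240,298,285)
    p=blob((h>100)&(h<130)&(s>50),bx); print(n,"blue",len(p),p.mean(0),p.min(0),p.max(0))
    bx=(145,200,210,262) if n=="top" else (195,135,262,180)
    g=~((h>55)&(h<95)&(s>80)); m=np.zeros_like(g); x0,y0,x1,y1=bx; 
    cv2.imwrite(f"pics/{n}_pan.png",cv2.resize(im[y0-10:y1+35,x0-20:x1+20],None,fx=5,fy=5,interpolation=cv2.INTER_CUBIC)[:600,:800])
    bx=(325,210,400,265) if n=="top" else (250,240,345,330)
    x0,y0,x1,y1=bx; cv2.imwrite(f"pics/{n}_rack.png",cv2.resize(im[y0:y1,x0:x1],None,fx=6,fy=6,interpolation=cv2.INTER_CUBIC)[:600,:800])
a,b,c,d=[cv2.resize(cv2.imread(f"pics/{k}.png"),(400,300)) for k in("top_pan","scene_pan","top_rack","scene_rack")]
cv2.imwrite("pics/mosaic.png",np.vstack([np.hstack([a,b]),np.hstack([c,d])]))
E
```

```text
origin px [[268. 443.]
 [263. 252.]
 [152. 255.]]
top yellow mean [577.8753712   26.53373951] ((578.419921875, 26.603944778442383), (130.50257873535156, 131.28489685058594), 31.936054229736328) (578.6278686523438, 25.921525955200195, 80.20333099365234)
top handle 87 [451.85867174 203.92537022] ((451.3149719238281, 203.83587646484375), (68.98065948486328, 8.137032508850098), 17.736309051513672)
top blue 91 [351.67032967 244.50549451] [346. 240.] [357. 249.]
scene yellow mean [579.32666927  26.20642659] ((580.8857421875, 30.57072639465332), (131.08984375, 131.5986328125), 133.66177368164062) (581.6033325195312, 30.656536102294922, 81.14839935302734)
scene handle 110 [452.96563826 207.80395422] ((453.52215576171875, 208.60850524902344), (75.26313781738281, 18.696870803833008), 21.670547485351562)
scene blue 171 [281.16374269 264.80701754] [274. 252.] [287. 274.]
```

View pics/mosaic.png

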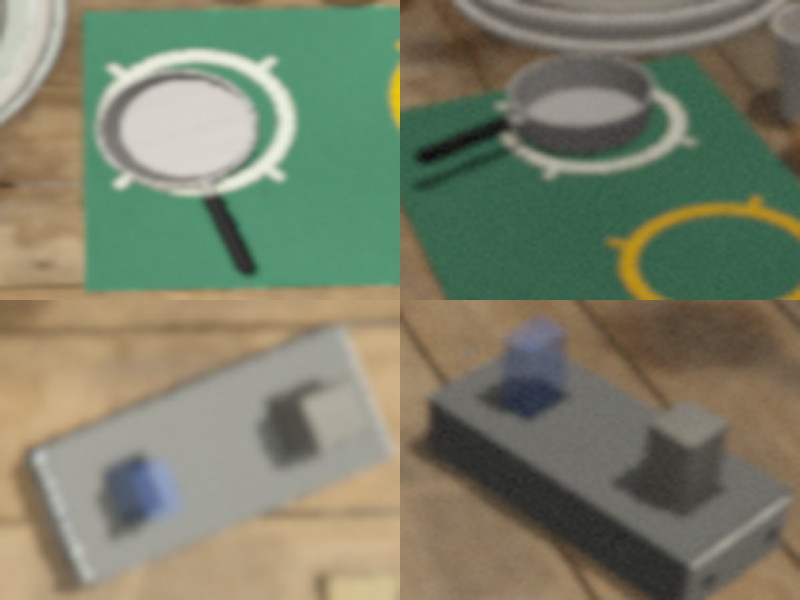

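Yellow ring is at about (579,28), and the handle grip at about (452,206). Now the rack, bar and pan centre, plus a kinematic model to check reach for the level pose.

```bash
cat > kin.py <<'E'
import numpy as np
from scipy.spatial.transform import Rotation as Ro
from scipy.optimize import least_squares
# xArm7-like modified DH (alpha,a,d)
DH=[(0,0,267),(-np.pi/2,0,0),(np.pi/2,0,293),(np.pi/2,52.5,0),(np.pi/2,77.5,342.5),(np.pi/2,0,0),(-np.pi/2,76,97)]
LO=np.array([-3.06,-.37,-1.25,.18,-1.1,.23,-2.94]);HI=np.array([3.06,2.12,1.32,2.47,4.24,1.98,2.94])
def fk(q,b=(0,0),tl=172):
    T=np.eye(4);T[:3,:3]=Ro.from_euler('z',b[0]).as_matrix();T[2,3]=b[1]
    for (al,a,d),t in zip(DH,q):
        ca,sa,c,s=np.cos(al),np.sin(al),np.cos(t),np.sin(t)
        T=T@np.array([[c,-s,0,a],[s*ca,c*ca,-sa,-sa*d],[s*sa,c*sa,ca,ca*d],[0,0,0,1]])
    return T@np.array([[1,0,0,0],[0,1,0,0],[0,0,1,tl],[0,0,0,1.]])
E
python3 - <<'E'
from h import *; from kin import *
s=ctrl.read_state(); q=np.array(s["qpos"]); p=np.array(s["eef_pos"]); R=Ro.from_euler('xyz',s["tool_rot"]).as_matrix()
f=lambda x:np.r_[fk(q,(x[0],x[1]),x[2])[:3,3]-p]
for y in(-2.5,0,2.5):
    r=least_squares(f,[y,0,172]); T=fk(q,r.x[:2],r.x[2]); print(r.x,r.fun,np.round(R.T@T[:3,:3],3).tolist())
c=ray("top",[[331.6,238.4],[388.8,214.6],[398.1,238.4],[341.5,261.9]],50)[:,:2]; print("rack",c.round(1).tolist(),c.mean(0))
cs=np.array([[430,400],[545,330],[790,493],[690,570]])-[400,300]; cs=cs/[400/95,300/90]+[250,240]-.4
c=ray("scene",cs,50)[:,:2]; print("rack scene",c.round(1).tolist(),c.mean(0))
print("pan top ray z38",ray("top",[[171.9,237]],38),ray("top",[[150.5,237],[193.2,237],[172,215],[172,258.9]],38).round().tolist())
for nm in("top","scene"):
    print(nm,"pred panA",proj(nm,[[551.5,239,38],[549.5,245,38]]).round(1).tolist())
# bar top centre from top, triangulate with scene
b=np.array([[112,462],[148,455],[180,490],[150,520]])
print("scene bar top",ray("scene",[[ (537-400)*95/400+250, (332-300)*90/300+240]],105))
print("top bar top",ray("top",[[ 165*75/400+325-.4, (480-300)*55/300+210-.4]],105))
E
```

```text
[  -2.49157666 -492.07196037 -512.51841892] [-2.49713139e-10  7.85576049e-10  7.19069249e-12] [[0.037, -0.999, -0.0], [0.994, 0.037, -0.105], [0.105, 0.004, 0.994]]
[  -2.49157666 -492.07196038 -512.51841892] [ 8.52651283e-14  0.00000000e+00 -2.84217094e-14] [[0.037, -0.999, -0.0], [0.994, 0.037, -0.105], [0.105, 0.004, 0.994]]
[   3.79160865 -492.07196038 -512.51841892] [-8.52651283e-14  1.13686838e-13  1.42108547e-13] [[0.037, -0.999, -0.0], [0.994, 0.037, -0.105], [0.105, 0.004, 0.994]]
rack [[532.3, -179.1], [590.4, -331.8], [527.5, -353.4], [470.8, -202.6]] [ 530.24932007 -266.70111373]
rack scene [[473.4, -205.4], [546.5, -175.1], [592.2, -329.8], [528.3, -356.1]] [ 535.12175928 -266.58532891]
pan top ray z38 [[547.20737983 236.31405577  38.        ]] [[549.0, 292.0, 38.0], [546.0, 181.0, 38.0], [605.0, 236.0, 38.0], [490.0, 237.0, 38.0]]
top pred panA [[170.8, 235.4], [168.5, 236.2]]
scene pred panA [[222.6, 152.1], [221.2, 151.1]]
scene bar top [[ 518.92773925 -223.86853151  105.        ]]
top bar top [[ 520.58820358 -228.7914719   105.        ]]
```

Request:
nudge_tcp(ticks=[[32, -26, 0, 0, 0, 0, 85], [32, -26, 0, 0, 0, 0, 85], [32, -26, 0, 0, 0, 0, 85], [32, -26, 0, 0, 0, 0, 85], [32, -26, 0, 0, 0, 0, 85], [32, -26, 0, 0, 0, 0, 85], [32, -26, 0, 0, 0, 0, 85], [32, -26, 0, 0, 0, 0, 85], [32, -26, 0, 0, 0, 0, 85], [32, -26, 0, 0, 0, 0, 85], [32, -26, 0, 0, 0, 0, 85], [32, -26, 0, 0, 0, 0, 85]])

```text
clock: 1.3
eef_pos: [468.9, -204.2, 231.2]
tool_rot: [-3.141, 0.0, 0.308]
force: [1.2, -0.8, 0.1]
width: 85.1
gripper_force: 0.0
```

```bash
python3 -c "
from cell import ctrl, cams; print(list(ctrl.read_state()['qpos']))"
```

```text
[np.float64(0.3514806012308319), np.float64(0.4311418557050557), np.float64(0.006154495781152527), np.float64(1.899123330921074), np.float64(-0.003462081908678933), np.float64(0.8117299959451796), np.float64(-0.903563975527962)]
```

Request:
nudge_tcp(ticks=[[11, -39, 11, 0, 0, 0, 85], [11, -39, 11, 0, 0, 0, 85], [11, -39, 11, 0, 0, 0, 85], [11, -39, 11, 0, 0, 0, 85], [11, -39, 11, 0, 0, 0, 85], [11, -39, 11, 0, 0, 0, 85], [11, -39, 11, 0, 0, 0, 85], [11, -39, 11, 0, 0, 0, 85], [11, -39, 11, 0, 0, 0, 85], [6, -39, 11, 0, 0, 0, 85], [0, 0, 0, 0, 0, 0, 60], [0, 0, 0, 0, 0, 0, 60]])

```text
clock: 2.5
eef_pos: [449.5, 198.4, 120.8]
tool_rot: [3.141, 0.001, 0.311]
force: [0.7, -1.5, -0.4]
width: 60.5
gripper_force: 0.0
```

```bash
cat > to.py <<'E'
import sys; from h import *; from scipy.spatial.transform import Rotation as Ro
s=ctrl.read_state(); R=Ro.from_euler('xyz',s["tool_rot"]).as_matrix()
t=np.array([float(a) for a in sys.argv[1:4]])
print("clk",s["clock"],"tool delta",(R.T@(t-s["eef_pos"])).round(1),"rot",np.round(s["tool_rot"],3),"q",np.round(s["qpos"],4).tolist(),"F",np.round(s["force"],1))
E
python3 to.py 450.5 204.5 17
```

```text
clk 2.5 tool delta [  2.9  -5.5 103.8] rot [3.141e+00 1.000e-03 3.110e-01] q [-0.4853, 0.5779, 0.0182, 2.0566, -0.0203, 0.5088, -1.7125] F [ 0.7 -1.5 -0.4]
```

Request:
nudge_tcp(ticks=[[3, -5.5, 10, 0, 0, -0.015, 60], [0, 0, 25, 0, 0, 0, 60], [0, 0, 30, 0, 0, 0, 60], [0, 0, 25, 0, 0, 0, 60], [0, 0, 14, 0, 0, 0, 60], [0, 0, 0, 0, 0, 0, 60], [0, 0, 0, 0, 0, 0, 60]])

```text
clock: 3.2
eef_pos: [451.9, 202.8, 17.3]
tool_rot: [3.141, 0.0, 0.321]
force: [0.6, 0.4, 0.1]
width: 60.0
gripper_force: 0.0
```

```bash
python3 to.py 450.5 204.5 17; python3 - <<'E'
from h import *
a=cams.get_image("scene")[110:230,140:300]; b=cams.get_image("top")[190:310,120:280]
cv2.imwrite("pics/pre.png",cv2.resize(np.hstack([a,b]),(800,300),interpolation=cv2.INTER_CUBIC))
E
```

```text
clk 3.2 tool delta [-0.8 -2.   0.3] rot [3.141 0.    0.321] q [-0.4837, 0.7763, 0.0073, 2.0928, -0.0177, 0.2729, -1.7112] F [0.6 0.4 0.1]
```

View pics/pre.png

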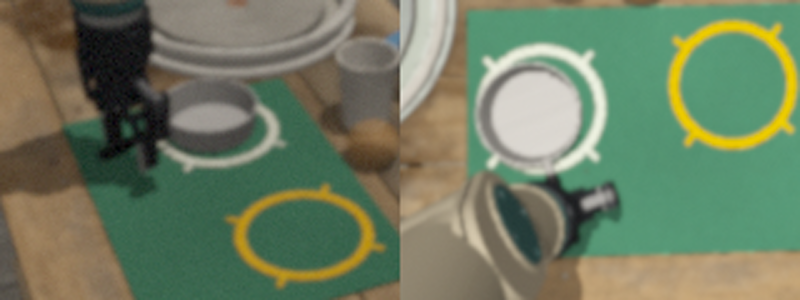

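The fingers straddle the handle on both sides, so I can close them.

Request:
nudge_tcp(ticks=[[0, -2, 0, 0, 0, 0, 40], [0, 0, 0, 0, 0, 0, 25], [0, 0, 0, 0, 0, 0, 12], [0, 0, 0, 0, 0, 0, 5], [0, 0, 0, 0, 0, 0, 5], [0, 0, 0, 0, 0, 0, 5], [0, 0, 0, 0, 0, 0, 5]])

```text
clock: 4.0
eef_pos: [450.8, 206.2, 17.5]
tool_rot: [-3.141, -0.0, 0.323]
force: [-1.5, 1.9, 3.5]
width: 11.8
gripper_force: 58.4
```

```bash
python3 to.py 480 -6 17; python3 - <<'E'
from h import *
im=cams.get_image("top"); g=cv2.cvtColor(im,cv2.COLOR_BGR2HSV); h,s,v=cv2.split(g)
# non-green, dark-rim vs inner plate: bright inner disc of pan
cv2.imwrite("pics/g.png",im)
p=blob((s<40)&(v>150),(152,215,195,258)); print(len(p),p.mean(0),ray("top",p.mean(0),38))
E
```

```text
clk 4.0 tool delta [-39.8 210.4   0.4] rot [-3.141 -0.     0.323] q [-0.4899, 0.776, 0.0068, 2.0922, -0.0191, 0.273, -1.714] F [-1.5  1.9  3.5]
1410 [173.27801418 236.84751773] [[547.50733336 232.74591107  38.        ]]
```

Request:
nudge_tcp(ticks=[[-1, 5, 0, 0, 0, 0, 5], [-2, 12, 0, 0, 0, 0, 5], [-4, 20, 0, 0, 0, 0, 5], [-4, 22, 0, 0, 0, 0, 5], [-4, 22, 0, 0, 0, 0, 5], [-4, 22, 0, 0, 0, 0, 5], [-4, 22, 0, 0, 0, 0, 5], [-4, 22, 0, 0, 0, 0, 5], [-4, 22, 0, 0, 0, 0, 5], [-4, 20, 0, 0, 0, 0, 5], [-2, 11, 0, 0, 0, 0, 5], [-1, 5, 0, 0, 0, 0, 5]])

```text
clock: 5.25
eef_pos: [479.9, -1.6, 17.3]
tool_rot: [-3.141, -0.0, 0.322]
force: [-1.7, 5.0, 4.1]
width: 12.0
gripper_force: 58.8
```

Request:
nudge_tcp(ticks=[[0, 0, 0, 0, 0, 0, 5], [0, 0, 0, 0, 0, 0, 5]])

```text
clock: 5.45
eef_pos: [479.7, -1.3, 17.4]
tool_rot: [3.141, 0.001, 0.322]
force: [-0.8, -1.2, 5.0]
width: 12.1
gripper_force: 58.4
```

```bash
python3 to.py 480 -6 17; python3 - <<'E'
from h import *
im=cams.get_image("top"); im2=cams.get_image("scene"); cv2.imwrite("pics/t1.png",im); cv2.imwrite("pics/s1.png",im2)
b=im[185:305,200:320]; a=im2[130:250,190:310]
cv2.imwrite("pics/mv.png",cv2.resize(np.hstack([a,b]),(800,400),interpolation=cv2.INTER_CUBIC))
E
```

```text
clk 5.45 tool delta [-1.2  4.6  0.4] rot [3.141e+00 1.000e-03 3.220e-01] q [-0.0072, 0.7675, -0.0731, 2.133, 0.2118, 0.2482, -1.5145] F [-0.8 -1.2  5. ]
```

View pics/mv.png

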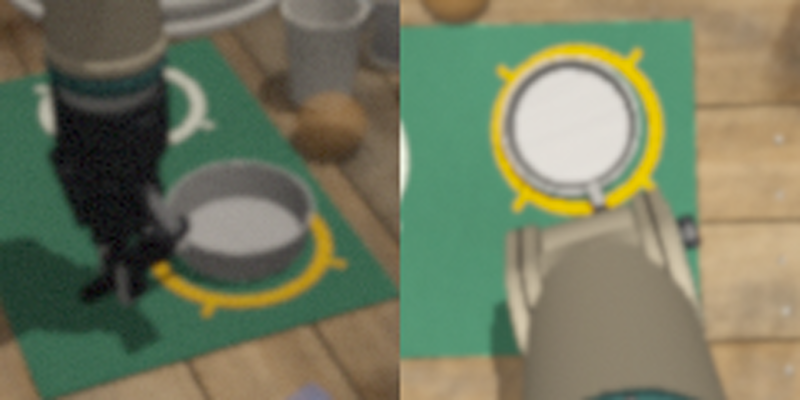

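The pan is inside the yellow ring and slightly left of centre in the top view. I'll measure the offset.

```bash
cat > pan.py <<'E'
import sys; from h import *
def pan(im,ctr=(579,28)):
    hsv=cv2.cvtColor(im,cv2.COLOR_BGR2HSV).astype(int); bg=lambda r:None
    c0=proj("top",[[*ctr,38]])[0]; P=[]
    S=cv2.cvtColor(im,cv2.COLOR_BGR2HSV)[:,:,1].astype(np.float32)
    for a in np.radians(np.arange(-200,30,4)):   # image upper side
        rr=np.arange(8,30,.2); xs=(c0[0]+rr*np.cos(a)).astype(np.float32); ys=(c0[1]+rr*np.sin(a)).astype(np.float32)
        pr=cv2.remap(S,xs[None],ys[None],cv2.INTER_LINEAR)[0]
        k=np.argmax(pr>75); P.append((xs[k],ys[k]))
    w=ray("top",P,38)[:,:2]; f=lambda u:np.hypot(w[:,0]-u[0],w[:,1]-u[1])-u[2]
    from scipy.optimize import least_squares
    r=least_squares(f,[*ctr,55],loss="soft_l1"); return r.x,np.abs(f(r.x)).mean()
im=cams.get_image("top") if len(sys.argv)<2 else cv2.imread(sys.argv[1])
print("pan",pan(im,(575,30)))
h,s,v=cv2.split(cv2.cvtColor(im,cv2.COLOR_BGR2HSV))
p=blob((h>18)&(h<32)&(s>150)&(v>120),(225,190,285,260)); w=ray("top",cv2.convexHull(p.astype(np.float32))[:,0],4)[:,:2]; print("yel span",w.min(0),w.max(0))
E
python3 pan.py pics/t1.png
python3 - <<'E'
from h import *
print(ray("top",[[251.4,223]],38),ray("top",[[253.1,223.7]],4))
E
```

```text
pan (array([578.52230052,  28.32720001,  56.30181644]), np.float64(0.6226075904054934))
yel span [509.15351891 -42.0235653 ] [647.89908087  94.03433153]
[[578.27771577  28.78347078  38.        ]] [[577.68277644  25.82564735   4.        ]]
```

Request:
nudge_tcp(ticks=[[-0.6, 2, 0, 0, 0, 0, 5], [0, 0, 0, 0, 0, 0, 5], [0, 0, 0, 0, 0, 0, 5], [0, 0, 0, 0, 0, 0, 50], [0, 0, 0, 0, 0, 0, 50], [0, 0, 0, 0, 0, 0, 50], [0, 0, -10, 0, 0, 0, 50], [0, 0, -30, 0, 0, 0, 50], [0, 0, -45, 0, 0, 0, 50], [0, 0, -45, 0, 0, 0, 50], [0, 0, -45, 0, 0, 0, 50], [0, 0, 0, 0, 0, 0, 50]])

```text
clock: 6.75
eef_pos: [483.6, -2.7, 198.3]
tool_rot: [3.138, -0.011, 0.322]
force: [0.1, -0.0, -0.1]
width: 49.8
gripper_force: 0.0
```

```bash
python3 pan.py; python3 - <<'E'
from h import *
# rack geometry: from corners of both views; bar axis check by projecting model corners
im=cams.get_image("top"); cv2.imwrite("pics/t2.png",im); im2=cams.get_image("scene"); cv2.imwrite("pics/s2.png",im2)
T=np.array([[532.3,-179.1],[590.4,-331.8],[527.5,-353.4],[470.8,-202.6]]);S=np.array([[546.5,-175.1],[592.2,-329.8],[528.3,-356.1],[473.4,-205.4]])
for c in(T,S):
    m=c.mean(0); yv=(c[0]+c[3]-c[1]-c[2]); L=np.linalg.norm(yv)/2; yv/=np.linalg.norm(yv); print(m,L,np.arctan2(yv[1],yv[0])-np.pi/2,"bar",m+45*yv)
    h,s,v=cv2.split(cv2.cvtColor(im,cv2.COLOR_BGR2HSV))
p=blob((h>100)&(h<130)&(s>50),(335,230,365,260)); print(p.mean(0),ray("top",p.mean(0),80))
h,s,v=cv2.split(cv2.cvtColor(im2,cv2.COLOR_BGR2HSV)); p=blob((h>100)&(h<130)&(s>50),(265,240,298,285)); print(p.mean(0),ray("scene",p.mean(0),78))
E
python3 to.py 520 -225 180
```

```text
pan (array([579.08897917,  28.79103881,  55.98809946]), np.float64(0.6504900921207242))
yel span [509.07822278 -42.0235653 ] [647.89908087  94.03433153]
[ 530.25  -266.725] 162.2430969255703 0.3616201792224223 bar [ 514.32944591 -224.63538183]
[ 535.1 -266.6] 160.77120388925377 0.3182100499141669 bar [ 521.02098619 -223.859137  ]
[351.62637363 244.43956044] [[ 515.81565964 -224.32425626   80.        ]]
[281.14534884 264.66860465] [[ 511.55728879 -235.18936379   78.        ]]
clk 6.9 tool delta [-31.8 223.3  12.8] rot [ 3.141 -0.     0.322] q [0.085, 0.4486, -0.1913, 2.0199, 0.1313, 0.6843, -1.4382] F [-0.   0.7 -0.5]
```

```bash
python3 - <<'E'
from h import *
for t,s in (("t2","s2"),):
    pts=[];O=[];D=[]
    for n,f,b in(("top",t,(335,230,365,260)),("scene",s,(262,236,298,285))):
        H,S,V=cv2.split(cv2.cvtColor(cv2.imread(f"pics/{f}.png"),cv2.COLOR_BGR2HSV))
        for th in(35,50,70):
            p=blob((H>100)&(H<130)&(S>th),b); r=cv2.minAreaRect(p.astype(np.float32)); print(n,th,len(p),p.min(0),p.max(0),p.mean(0).round(1),np.round(r[0],1))
            if th==50: pts.append(np.array(r[0]))
    P=[cam(n)[0]@np.c_[cam(n)[1],cam(n)[2]] for n in("top","scene")]
    X=cv2.triangulatePoints(P[0],P[1],pts[0],pts[1]); X=(X[:3]/X[3]).ravel(); print("tri",X,proj("top",X)-pts[0],proj("scene",X)-pts[1])
for c in([516,-225],[519,-224]):
    yaw=.335; R=np.array([[np.cos(yaw),-np.sin(yaw)],[np.sin(yaw),np.cos(yaw)]])
    B=np.array([[*(np.array(c)+R@np.array([a,b])),z] for a in(-12.5,12.5) for b in(-9,9) for z in(50,105)])
    for n in("top","scene"): q=proj(n,B); print(c,n,q.min(0).round(1),q.max(0).round(1))
E
```

```text
top 35 109 [346. 239.] [358. 249.] [351.7 244.4] [351.7 244.5]
top 50 91 [346. 240.] [357. 249.] [351.6 244.4] [351.5 244.5]
top 70 42 [349. 240.] [355. 248.] [351.7 244.4] [351.9 244. ]
scene 35 252 [274. 251.] [288. 274.] [281.  263.2] [281.  262.5]
scene 50 172 [275. 252.] [287. 274.] [281.1 264.7] [281. 263.]
scene 70 77 [275. 264.] [286. 273.] [280.7 268.3] [280.3 268.1]
tri [ 515.59321804 -225.8856195    71.4099996 ] [[ 0.01595627 -0.04209783]] [[-0.050161    0.00280838]]
[516, -225] top [344.5 238.4] [359.3 250.6]
[516, -225] scene [272.9 244.7] [289.5 276. ]
[519, -224] top [344.  237.2] [358.9 249.4]
[519, -224] scene [274.1 243.9] [290.7 275.2]
```

```bash
cat > kin.py <<'E'
import numpy as np, itertools
from scipy.spatial.transform import Rotation as Ro
from scipy.optimize import least_squares
LO=np.array([-3.06,-.37,-1.25,.18,-1.1,.23,-2.94]);HI=np.array([3.06,2.12,1.32,2.47,4.24,1.98,2.94])
D=[([1.197,0.628,0.038,1.517,-0.027,0.996,-0.02],[196.954,-619.457,231.313],[-3.14,0,.3078]),
([.35148,.43114,.00615,1.89912,-.00346,.81173,-.90356],[468.9,-204.2,231.2],[-3.141,0,.308]),
([-0.4853,0.5779,0.0182,2.0566,-0.0203,0.5088,-1.7125],[449.5,198.4,120.8],[3.141,.001,.311]),
([-0.4837,0.7763,0.0073,2.0928,-0.0177,0.2729,-1.7112],[451.9,202.8,17.3],[3.141,0,.321]),
([-0.0072,0.7675,-0.0731,2.133,0.2118,0.2482,-1.5145],[479.7,-1.3,17.4],[3.141,.001,.322]),
([0.085,0.4486,-0.1913,2.0199,0.1313,0.6843,-1.4382],[483.6,-2.7,192.8],[3.141,0,.322])]
def fk(q,x,s):
    c1,h,l1,a1,a2,l2,a3,l3,c7,o2,o4,o5=x; rot=lambda ax,t:Ro.from_euler(ax,t).as_matrix()
    R=rot('z',s[0]*q[0]+c1); p=np.array([0,0,h])
    R=R@rot('y',q[1]+o2)@rot('z',s[1]*q[2]); p=p+R@[a1,0,l1]
    R=R@rot('y',q[3]+o4); p=p+R@[a2,0,l2]
    R=R@rot('z',s[2]*q[4]+o5)@rot('y',q[5]-o2-o4); p=p+R@[a3,0,l3]
    return p,R@rot('z',s[3]*q[6]+c7)
def res(x,s):
    r=[]
    for q,p,e in D:
        P,R=fk(q,x,s); r+=list(P-p)+list(300*(Ro.from_matrix(R).inv()*Ro.from_euler('xyz',e)).as_rotvec())
    return np.r_[r,0.02*np.array(x[3:7:3]),3*np.array(x[9:12])]
def fit():
    best=None
    for s in itertools.product((1,-1),repeat=4):
        for c7 in(0,1.57,3.14,-1.57):
            r=least_squares(res,[0,300,420,0,0,480,0,300,c7,0,0,0],args=(s,),loss="soft_l1",max_nfev=60)
            if best is None or r.cost<best[0]: best=(r.cost,r.x,s,r.fun)
    return best
if __name__=="__main__":
    b=fit(); print(b[0],b[1].round(3).tolist(),b[2]); print(np.round(b[3],1).tolist())
E
python3 kin.py; python3 to.py 516 -225 140
```

```text
11.443449182329452 [-0.056, 296.627, 550.315, -7.842, 1.467, 379.002, -1.269, 306.28, 1.514, 0.02, -0.035, 0.0] (-1, -1, -1, -1)
[-7.9, -0.3, 0.2, 0.8, 0.0, 0.6, 0.1, -0.6, -0.2, 0.1, 0.1, 0.1, 0.1, 0.8, -0.5, -0.1, 0.2, 0.1, -0.5, 0.3, -0.4, -0.1, 0.1, 0.2, 0.4, 0.7, 0.3, 0.6, 0.0, -0.5, -2.3, 0.3, 1.0, -0.6, -0.3, -0.6, -0.2, -0.0, 0.1, -0.1, 0.0]
clk 6.9 tool delta [-35.6 222.   52.8] rot [ 3.141 -0.     0.322] q [0.085, 0.4486, -0.1913, 2.0199, 0.1313, 0.6843, -1.4382] F [-0.   0.7 -0.5]
```

```bash
cat > plan.py <<'E'
from kin import *
x=np.array([-0.056, 296.627, 550.315, -7.842, 1.467, 379.002, -1.269, 306.28, 1.514, 0.02, -0.035, 0.0]); s=(-1,)*4
def ik(p,R,q0,w=3):
    f=lambda q:np.r_[fk(q,x,s)[0]-p,300*(Ro.from_matrix(R).inv()*Ro.from_matrix(fk(q,x,s)[1])).as_rotvec(),w*(q-q0)]
    r=least_squares(f,np.clip(q0,LO+.01,HI-.01),bounds=(LO+.05,HI-.05)); return r.x,np.linalg.norm(r.fun[:3]),np.linalg.norm(r.fun[3:6])/300
if __name__=="__main__":
    q=np.array([0.085,0.4486,-0.1913,2.0199,0.1313,0.6843,-1.4382])
    R0=Ro.from_euler('xyz',[np.pi,0,.335]).as_matrix()
    ql,e1,e2=ik(np.array([516,-225,230.]),R0,q); print("lift",ql.round(2),e1,e2)
    for psi in np.radians(np.arange(0,360,30)):
        z=np.array([np.cos(psi),np.sin(psi),0]); best=[]
        for roll in np.radians(np.arange(0,360,30)):
            xa=np.array([-np.sin(psi),np.cos(psi),0])*np.cos(roll)+np.array([0,0,1])*np.sin(roll)
            R=np.c_[xa,np.cross(z,xa),z]; p=np.array([578.5,27,180])-11*z
            for g in(ql,ql+[0,0,0,0,1.5,.5,0],ql-[0,0,0,0,1,-.5,0]):
                qq,e1,e2=ik(p,R,g,.5)
                if e1<3 and e2<.02: best.append((np.abs(qq-ql).max(),np.degrees(roll).round(),np.min(np.minimum(qq-LO,HI-qq)).round(2),qq.round(2)))
        best.sort(key=lambda b:b[0]); print(np.degrees(psi).round(),best[:2])
E
python3 plan.py; python3 to.py 516 -225 140
```

```text
lift [ 0.48  0.51 -0.19  1.77  0.13  0.88 -1.  ] 0.01776253808709293 0.00010427447210357624
0.0 []
30.0 []
60.0 [(np.float64(1.0301066017554539), np.float64(150.0), np.float64(0.05), array([ 1.16,  1.54, -1.2 ,  2.08, -0.87,  0.37, -0.04])), (np.float64(1.030107521614709), np.float64(180.0), np.float64(0.05), array([ 1.16,  1.54, -1.2 ,  2.08, -0.87,  0.37, -0.56]))]
90.0 [(np.float64(0.8233438909483217), np.float64(180.0), np.float64(0.4), array([ 0.81,  1.28, -0.75,  1.62, -0.7 ,  1.25, -0.79])), (np.float64(0.844488376604366), np.float64(150.0), np.float64(0.33), array([ 0.88,  1.36, -0.92,  1.62, -0.55,  1.16, -0.4 ]))]
120.0 [(np.float64(0.9037460867396778), np.float64(150.0), np.float64(0.2), array([ 0.58,  1.39, -0.79,  1.17, -0.41,  1.78, -0.5 ])), (np.float64(0.9078789146976407), np.float64(210.0), np.float64(0.22), array([ 0.61,  1.42, -0.89,  1.17, -0.34,  1.76, -1.61]))]
150.0 []
180.0 []
210.0 []
240.0 [(np.float64(1.1602877518706174), np.float64(240.0), np.float64(0.05), array([-0.68,  1.35,  0.61,  1.09,  0.49,  1.93, -0.24])), (np.float64(1.1602932307876441), np.float
[... 326 characters left out ...]
,  1.18,  1.93, -1.29]))]
300.0 [(np.float64(1.3341584891260472), np.float64(300.0), np.float64(0.45), array([-0.71,  1.07,  0.04,  2.  ,  1.46,  1.53, -2.06])), (np.float64(1.3401279175410399), np.float64(270.0), np.float64(0.43), array([-0.69,  1.07,  0.02,  2.  ,  1.47,  1.55, -1.54]))]
330.0 [(np.float64(1.9127179066773121), np.float64(120.0), np.float64(0.06), array([-0.62,  1.12,  0.02,  2.41,  2.04,  1.71,  0.65])), (np.float64(1.9144127367529054), np.float64(150.0), np.float64(0.06), array([-0.57,  1.12, -0.05,  2.41,  2.04,  1.78,  0.16]))]
clk 6.9 tool delta [-35.6 222.   52.8] rot [ 3.141 -0.     0.322] q [0.085, 0.4486, -0.1913, 2.0199, 0.1313, 0.6843, -1.4382] F [-0.   0.7 -0.5]
```

Request:
nudge_tcp(ticks=[[-3, 20, 3, 0, 0, -0.013, 60], [-4, 25, 5, 0, 0, 0, 60], [-4, 25, 6, 0, 0, 0, 60], [-4, 25, 6, 0, 0, 0, 60], [-4, 25, 6, 0, 0, 0, 60], [-4, 25, 6, 0, 0, 0, 60], [-4, 25, 6, 0, 0, 0, 60], [-4, 25, 6, 0, 0, 0, 60], [-4, 25, 5, 0, 0, 0, 60], [0, 0, 0, 0, 0, 0, 60], [0, 0, 0, 0, 0, 0, 60]])

```text
clock: 8.0
eef_pos: [517.7, -221.9, 141.6]
tool_rot: [-3.139, 0.003, 0.335]
force: [-0.2, -0.0, -0.6]
width: 60.0
gripper_force: 0.0
```

```bash
python3 to.py 516 -225 64
```

```text
clk 8.0 tool delta [-2.4  2.6 77.6] rot [-3.139e+00  3.000e-03  3.350e-01] q [0.4759, 0.6274, -0.1852, 1.8433, 0.17, 0.6901, -1.0428] F [-0.2 -0.  -0.6]
```

Request:
nudge_tcp(ticks=[[-2, 2.5, 10, 0, 0, 0, 60], [0, 0, 18, 0, 0, 0, 60], [0, 0, 18, 0, 0, 0, 60], [0, 0, 15, 0, 0, 0, 60], [0, 0, 10, 0, 0, 0, 60], [0, 0, 6, 0, 0, 0, 60], [0, 0, 0, 0, 0, 0, 60], [0, 0, 0, 0, 0, 0, 60]])

```text
clock: 8.8
eef_pos: [518.4, -225.0, 66.6]
tool_rot: [3.141, -0.0, 0.336]
force: [0.4, 0.4, 0.1]
width: 59.9
gripper_force: 0.0
```

```bash
python3 to.py 516 -225 64; python3 - <<'E'
from h import *
a=cams.get_image("scene")[200:320,230:350]; b=cams.get_image("top")[190:310,300:420]
cv2.imwrite("pics/bg.png",cv2.resize(np.hstack([a,b]),(800,400),interpolation=cv2.INTER_CUBIC))
from plan import *
ql=np.array([0.4759,0.6274,-0.1852,1.8433,0.17,0.6901,-1.0428]); R0=Ro.from_euler('xyz',[np.pi,0,.335]).as_matrix()
for z in(180,220): print(ik(np.array([578.5,27,z])-11*(R0@Ro.from_euler('x',np.pi/2).as_matrix())[:,2],R0@Ro.from_euler('x',np.pi/2).as_matrix(),ql,.5))
E
```

```text
clk 8.8 tool delta [-2.2 -0.8  2.6] rot [ 3.141 -0.     0.336] q [0.4577, 0.7421, -0.1521, 1.8865, 0.2047, 0.5273, -1.0669] F [0.4 0.4 0.1]
(array([ 0.66263755,  1.33515022, -0.74983338,  1.32995146, -0.51085638,
        1.59381495, -0.94603436]), np.float64(0.0010332722077866987), np.float64(4.5521639418300675e-06))
(array([ 0.66997578,  1.278075  , -0.76432455,  1.34896519, -0.54176513,
        1.60681795, -0.97815783]), np.float64(0.000991906070606437), np.float64(4.32231988627987e-06))
```

View pics/bg.png

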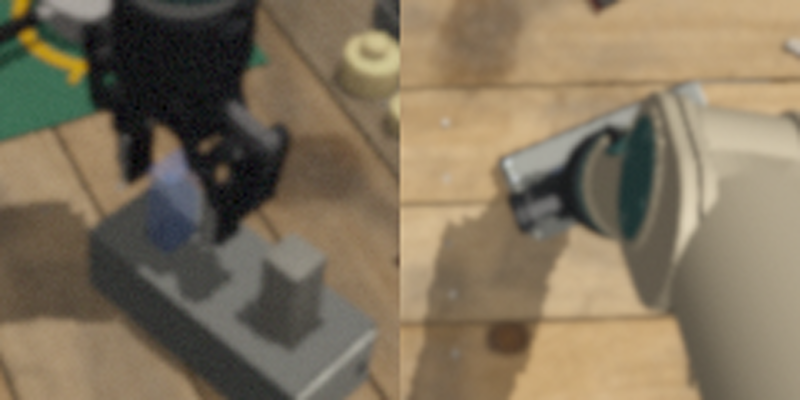

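The bar stands between the open fingers, clear of both, so I'll close on it and draw it up.

Request:
nudge_tcp(ticks=[[-2, 0, 2, 0, 0, 0, 45], [0, 0, 0, 0, 0, 0, 32], [0, 0, 0, 0, 0, 0, 25], [0, 0, 0, 0, 0, 0, 10], [0, 0, 0, 0, 0, 0, 10], [0, 0, 0, 0, 0, 0, 10], [0, 0, 0, 0, 0, 0, 10], [0, 0, 0, 0, 0, 0, 10]])

```text
clock: 9.7
eef_pos: [516.1, -225.3, 64.5]
tool_rot: [-3.141, -0.0, 0.336]
force: [-1.0, 3.0, 3.7]
width: 17.4
gripper_force: 58.4
```

Request:
nudge_tcp(ticks=[[0, 0, -5, 0, 0, 0, 10], [0, 0, -10, 0, 0, 0, 10], [0, 0, -15, 0, 0, 0, 10], [0, 0, -20, 0, 0, 0, 10], [0, 0, -25, 0, 0, 0, 10], [0, 0, -25, 0, 0, 0, 10], [0, 0, -25, 0, 0, 0, 10], [0, 0, -20, 0, 0, 0, 10], [0, 0, -15, 0, 0, 0, 10], [0, 0, -10, 0, 0, 0, 10], [0, 0, 0, 0, 0, 0, 10]])

```text
clock: 10.8
eef_pos: [517.0, -226.5, 236.0]
tool_rot: [3.139, -0.002, 0.335]
force: [0.6, 0.7, -2.5]
width: 17.2
gripper_force: 58.3
```

```bash
python3 to.py 516 -225 240
```

```text
clk 10.8 tool delta [-0.4 -1.8 -4. ] rot [ 3.139e+00 -2.000e-03  3.350e-01] q [0.5058, 0.5037, -0.2144, 1.7545, 0.1329, 0.8939, -1.0015] F [ 0.6  0.7 -2.5]
```

Request:
nudge_tcp(ticks=[[7, -10, 1, 0, 0, 0, 10], [14, -20, 1, 0, 0, 0, 10], [15, -22, 1, 0, 0, 0, 10], [15, -23, 1, 0, 0, 0, 10], [15, -23, 1, 0, 0, 0, 10], [15, -23, 1, 0, 0, 0, 10], [15, -23, 1, 0, 0, 0, 10], [15, -23, 1, 0, 0, 0, 10], [14, -22, 1, 0, 0, 0, 10], [8, -14, 1, 0, 0, 0, 10], [5, -7, 1, 0, 0, 0, 10], [0, 0, 0, 0, 0, 0, 10]])

```text
clock: 12.0
eef_pos: [577.0, 19.1, 222.6]
tool_rot: [-3.141, 0.001, 0.338]
force: [0.3, -0.3, -1.5]
width: 17.7
gripper_force: 58.3
```

Request:
nudge_tcp(ticks=[[0, 0, 0, 0, 0, 0.1, 10], [0, 0, 0, 0, 0, 0.1, 10], [0, 0, 0, 0, 0, 0.09, 10], [0, 0, 0, 0, 0, 0.045, 10], [0, 0, 0, 0, 0, 0, 10]])

```text
clock: 12.5
eef_pos: [577.0, 15.9, 223.2]
tool_rot: [3.14, 0.0, -0.002]
force: [-0.2, 0.2, -1.4]
width: 17.2
gripper_force: 58.2
```

```bash
python3 to.py 578.5 17.5 225; python3 - <<'E'
from h import *
print(ray("scene",[[400,290]],0),ray("top",[[383,165]],0),ray("top",[[397,97],[383,165]],200))
E
```

```text
clk 12.5 tool delta [ 1.5 -1.6 -1.8] rot [ 3.14e+00  0.00e+00 -2.00e-03] q [0.0053, 0.5337, -0.126, 1.7327, 0.0848, 0.881, -1.73] F [-0.2  0.2 -1.4]
[[ 734.94433928 -329.44398543    0.        ]] [[ 731.41604257 -337.75047101    0.        ]] [[ 849.05863287 -315.29771964  200.        ]
 [ 693.83701377 -276.24698498  200.        ]]
```

Request:
nudge_tcp(ticks=[[0, 0, 0, 0.05, 0, 0, 10], [0, 0, 0, 0.1, 0, 0, 10], [0, 0, 0, 0.12, 0, 0, 10], [0, 0, 0, 0.12, 0, 0, 10], [0, 0, 0, 0.12, 0, 0, 10], [0, 0, 0, 0.12, 0, 0, 10], [0, 0, 0, 0.12, 0, 0, 10], [0, 0, 0, 0.05, 0, 0, 10], [0, 0, 0, 0, 0, 0, 10]])

```text
clock: 13.4
eef_pos: [576.8, 14.8, 221.1]
tool_rot: [-2.342, 0.003, -0.004]
force: [-0.5, 0.1, -2.9]
width: 17.4
gripper_force: 59.0
```

```bash
python3 to.py 578.5 17.5 200
```

```text
clk 13.4 tool delta [ 1.7 13.3 16.7] rot [-2.342  0.003 -0.004] q [0.669, 0.7852, -0.549, 1.6876, -0.4764, 1.0038, -1.0425] F [-0.5  0.1 -2.9]
```

Request:
nudge_tcp(ticks=[[0, 0, 0, 0.05, 0, 0, 10], [0, 0, 0, 0.1, 0, 0, 10], [0, 0, 0, 0.12, 0, 0, 10], [0, 0, 0, 0.12, 0, 0, 10], [0, 0, 0, 0.12, 0, 0, 10], [0, 0, 0, 0.12, 0, 0, 10], [0, 0, 0, 0.1, 0, 0, 10], [0, 0, 0, 0.04, 0, 0, 10], [0, 0, 0, 0, 0, 0, 10], [0, 0, 0, 0, 0, 0, 10]])

```text
clock: 14.4
eef_pos: [577.6, 18.9, 224.5]
tool_rot: [-1.573, -0.002, 0.002]
force: [0.4, 1.3, -0.5]
width: 17.7
gripper_force: 59.1
```

```bash
python3 to.py 578.5 17.5 182; python3 - <<'E'
from h import *
a=cams.get_image("scene");b=cams.get_image("top");cv2.imwrite("pics/t3.png",b);cv2.imwrite("pics/s3.png",a)
cv2.imwrite("pics/lv.png",cv2.resize(np.hstack([a[40:290,120:370],b[130:330,180:380][:, :].repeat(1,0) if 0 else cv2.resize(b[130:330,180:380],(250,250))]),(800,400),interpolation=cv2.INTER_CUBIC))
E
```

```text
clk 14.4 tool delta [ 0.8 42.5 -1.3] rot [-1.573 -0.002  0.002] q [0.8869, 1.2724, -0.7579, 1.5628, -0.6885, 1.3048, -0.7701] F [ 0.4  1.3 -0.5]
```

View pics/lv.png

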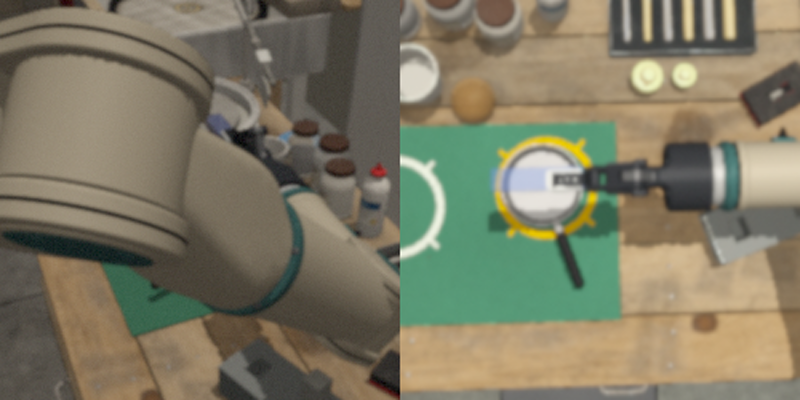

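The bar is level over the pan in the top view, with its free end near (228,220). I'll lower it to about 15 cm above the pan.

Request:
nudge_tcp(ticks=[[0.5, 6, 0, 0, 0, 0, 10], [0.5, 10, -0.5, 0, 0, 0, 10], [0, 10, -0.5, 0, 0, 0, 10], [0, 8, 0, 0, 0, 0, 10], [0, 5, 0, 0, 0, 0, 10], [0, 2, 0, 0, 0, 0, 10], [0, 0, 0, 0, 0, 0, 10], [0, 0, 0, 0, 0, 0, 10], [0, 0, 0, 0, 0, 0, 10]])

```text
clock: 15.4
eef_pos: [578.4, 16.9, 182.8]
tool_rot: [-1.572, -0.001, 0.001]
force: [-0.1, 1.1, -2.0]
width: 17.6
gripper_force: 59.1
```

```bash
python3 to.py 578.5 17.5 182; python3 - <<'E'
from h import *
b=cams.get_image("top");cv2.imwrite("pics/t4.png",b)
H,S,V=cv2.split(cv2.cvtColor(b,cv2.COLOR_BGR2HSV)); p=blob((H>100)&(H<130)&(S>25),(215,200,265,245))
print(len(p),p.min(0),p.max(0),ray("top",[[p[:,0].min()-.5,p[:,1].mean()]],182))
g=s=ctrl.read_state()["eef_pos"]; print("expected tip px",proj("top",[[s[0],s[1]+59.5,182]]))
cv2.imwrite("pics/fin.png",cv2.resize(b[180:290,200:350],(750,550),interpolation=cv2.INTER_CUBIC))
E
```

```text
clk 15.4 tool delta [0.1 0.8 0.6] rot [-1.572e+00 -1.000e-03  1.000e-03] q [0.878, 1.3367, -0.7359, 1.5334, -0.6622, 1.2992, -0.739] F [-0.1  1.1 -2. ]
216 [231. 214.] [253. 225.] [[580.29478282  68.66921931 182.        ]]
expected tip px [[227.06354215 220.91113782]]
```

View pics/fin.png

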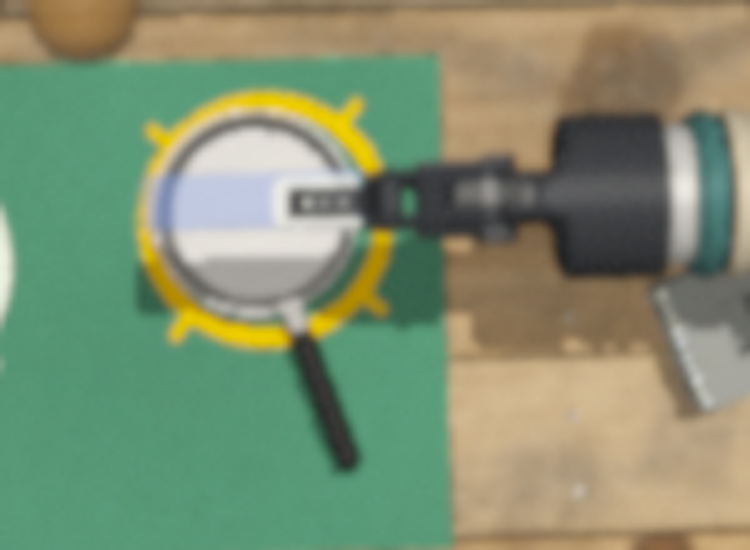

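The bar's free end overlies the ring's left edge at about pixel (229.5,220). I'll refine that edge, since it sits roughly 4 mm short of what I expected.

```bash
python3 - <<'E'
from h import *
b=cv2.imread("pics/t4.png").astype(int)
print((b[217:224,222:240,0]-b[217:224,222:240,2]).mean(0).round().tolist())
print((b[205:235,242,0]-b[205:235,242,2]).tolist())
for x in(228.0,229,230): print(x,ray("top",[[x,220.5]],182))
E
python3 pan.py pics/t2.png
```

```text
[31.0, 32.0, 31.0, 30.0, 14.0, -30.0, -59.0, -39.0, -2.0, 29.0, 45.0, 48.0, 42.0, 35.0, 32.0, 32.0, 32.0, 32.0]
[-23, -9, -8, -10, -10, -10, -10, -10, -7, 3, 20, 29, 31, 31, 32, 31, 31, 31, 31, 28, 16, 0, -8, -10, -10, -10, -10, -8, -9, -8]
228.0 [[579.22311084  74.28548973 182.        ]]
229 [[579.16492355  72.04837667 182.        ]]
230 [[579.10672852  69.81096645 182.        ]]
pan (array([579.01944352,  28.75458907,  56.04045131]), np.float64(0.6299418456592593))
yel span [509.15351891 -42.0235653 ] [647.89908087  94.03433153]
```

Request:
nudge_tcp(ticks=[[0, 0, 2, 0, 0, 0, 10], [0, 0, 2, 0, 0, 0, 10], [0, 0, 0, 0, 0, 0, 10], [0, 0, 0, 0, 0, 0, 10], [0, 0, 0, 0, 0, 0, 10], [0, 0, 0, 0, 0, 0, 10], [0, 0, 0, 0, 0, 0, 10], [0, 0, 0, 0, 0, 0, 10]])

```text
clock: 16.25
eef_pos: [578.3, 20.9, 182.3]
tool_rot: [-1.572, -0.0, 0.001]
force: [-0.0, -0.2, -2.0]
width: 17.1
gripper_force: 59.1
```

```bash
python3 - <<'E'
from cell import ctrl, cams
print(ctrl.finish_job())
E
```

```text
the job is handed in; nothing more can be done
None
```

The job is handed in at 16.3 s: the pan measured within about 2–3 mm of the yellow ring's centre, and the arm is holding the blue bar level and still about 15 cm above it (lengthwise centring good to roughly 4 mm, as camera and arm readings differed).

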